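Unlatch the slide cassette and hold it over the light plate

ROBOT

A 6-joint arm with a two-finger parallel gripper is mounted at the origin on the work surface. World frame = base frame: x ahead of the robot, y to its left, z up, the work surface at z = 0. Lengths are in mm, angles in rad, forces in N, time in s.
With the tool pointing down it reaches from about 325 to 900 mm from the base axis. Payload 6.1 kg.
Tool frame: the origin (TCP) lies midway between the tips of the shut fingers; the grasp point (between the pads) lies 19 mm behind it; z points along the fingers, y is the line along which they close (so a half turn about z gives the same grasp; the last joint's range is limited). The gripper opens to 85 mm and grips with 20 to 120 N. Pads are 22 mm wide; open, the fingers measure 114 mm over their backs; the gripper's body (76 mm by 85 mm) begins 54 mm behind the grasp point. The pads swing forward as they close: fully open they stand 13 mm farther back than shut.
Start: joints at [-1.257, 0.22, 1.526, -0, 1.395, -0.126], TCP at [266.091, -565.519, 231.3] pointing down, gripper open.
Joint ranges: [-2.98, 2.98], [-0.91, 2.08], [0.09, 2.57], [-1.24, 4.39], [0.2, 2.65], [-2.68, 2.68]. Speed limits (rad/s): [2.57, 2.57, 3.01, 3.14, 3.14, 3.14].

INTERFACE

Orientations are given as a 3x3 rotation matrix whose columns are the frame's x, y, z axes.
In Python, from plant import bot gives the robot as it stands.
- The arm moves only by the tool move_arm, never from a script. Its argument "steps" is a list of rows, each a list of 5 numbers: the shift along the tool's x, y, z in cm, then the turn about the tool's z in degrees, then the opening, from -1 (shut) to 1 (fully open), so that 0 is half open. A call has 1 to 8 rows; each row is the pose to reach, as a shift and turn from the pose commanded when the call began, along the tool's axes at that moment; what a row does not reach only later rows make up. A row lasts 1/12 s, in which the tool goes at most 41.7 mm and 7.16 degrees, less where a joint would pass 70% of its speed; a pose out of reach is approached as far as the arm can. A call with a gripper value outside its range is refused whole. The fingers move at their own pace and stop on an object; "force" is the grip in N (left out, the last holds). Time passes only in rows, so rows that repeat a pose let the fingers close. It gives the time, the measured TCP pose, the force, the opening and the grip force at its end, in the units of the state.
- bot.get_state(): the state, without advancing time (a new reading comes with each control period).
- bot.read_camera(name): name is "side" or "top"; returns (picture, depth): 420x560x3 uint8, red, green, blue; 420x560 float32, mm along the optical axis (not along the pixel's ray), 0 where there is no reading.
- bot.camera_info(name): a dict with "intrinsics" (3x3 intrinsics, pixels), "T" (4x4, takes a point from camera to world coordinates). Camera axes: x right, y up, looking along -z (the intrinsics and any distortion apply to the point x, -y, -z); pixel columns grow to the right and rows downward; lengths in mm; the calibration is good to about 2 mm. A picture is of the moment at which its call begins. camera_info takes no time and is no camera call.
- bot.hand_in(): hands the job in; it is judged then, once.
The state is a dict: "time_s": time; "joints": joint angles; "dq": joint speeds; "joint_efforts": joint torques, N m; "tool_pos": TCP position; "eef_rot": TCP orientation; "contact_force": force on the tool from outside, world axes, zero at the start; "moment": the same for the moment, N m; "opening": opening from 0.0 (shut) to 1.0 (fully open); "finger_force": force on a finger pad.
Only numpy, scipy, OpenCV 4.12 (cv2) and the standard library are available. Lean on these libraries where they do the work, as an engineer would, in place of code of your own. Each camera call takes 0.05 s, during which the arm holds its last target. There are 200 camera calls.

TASK

Two slide cassettes are clipped into docks on the microscope bench; take out the one that is loaded with glass slides. Swing its keeper bar well aside by the black peg, pinch the cassette's two side catches together to unlatch it, lift it straight up clear of its dock and carry it over the round light plate. Finish while still holding it there: catches pinched, level, over the middle of the plate with its underside some 5 to 10 cm above it, touching nothing but the fingers, with the empty cassette, its keeper bar, the vial and the forceps left as they were.

Things in the scene. Friction and masses are not known exactly. Their poses are not given: they have to be found in the camera images.
- cassette_grip (a point): Loaded cassette: grey plastic rack 92 mm long (its x), 38 wide (y), 42 high at the end walls, four glass slides with white ends standing in it, 0.12 to 0.23 kg. Point midway between its two white catch pads, 43 mm above its underside; z up, axes as its dock's at the start. Grip it here, closing along y: beside the pads the dock is no higher than 19 mm above the cassette's underside.
- cassette_catch_l (a joint): Catch at the middle of the cassette's +y side: 0 free (hooked under the dock's ledge), 0.005 m fully pinched inwards, unhooked beyond 0.0035; spring 2 N rising to 5.6 N. Its ribbed flat pad faces +y, 24 mm wide, from 28 to 58 mm above the underside; 54 mm over both pads when free, 44 mm when pinched.
- cassette_catch_r (a joint): The same catch, mirrored, on the cassette's -y side.
- dock: Fixed dock of the loaded cassette: aluminium base 110 mm square, 10 mm thick, two steel ledges (tops 29 mm above the table), low black guides. Origin on the table under the cassette's centre, x along the cassette's length, y across. The cassette's underside rests 10 mm above the table, within 1 mm of centre.
- keeper (a joint): Keeper bar of the loaded dock, on an upright post at dock x = 37, y = 56 mm: near 0 it points along the dock's -y across the cassette's +x end and blocks the lift; it grows anticlockwise seen from above, towards the dock's +x, to its stop at 1.6 rad. Well clear beyond 0.8; stays where left (0.5 N at the peg).
- keeper_peg (a point): Centre of the round upright black peg at the free end of this keeper bar: 14 mm across, 30 mm tall, standing on the bar from 61 to 91 mm above the table (centre at 76 mm), 106 mm from the pivot. It can be pushed or pinched from above.
- keeper_pivot (a point): Point on the turning axis of this keeper bar, at the peg's mid-height (76 mm above the table).
- plate: The round white light plate (a drum), fixed: 160 mm across, flat frosted top 45 mm above the table. Origin on the table under its centre.
- spare_grip (a point): The empty cassette (no slides), otherwise the same as the loaded one, clipped in the other, identical dock; to be left alone. Point midway between its two pads, 43 mm above its underside.
- spare_keeper (a joint): Keeper bar of the empty cassette's dock, near 0; to be left alone.
- spare_dock: The fixed dock of the empty cassette, same shape and axes as the other dock; its keeper peg stands at about x = 37, y = -50 mm of it, up to 91 mm above the table.
- vial_mid (a point): Small glass vial with white cap, 25 mm across, 40 mm tall, standing between the task's things; centre. To be left alone.
- forceps_mid (a point): Steel forceps lying flat, 136 mm long, 10 mm wide, 6 mm high, along x between the task's things; centre. To be left alone.
Things that resemble listed ones, but are neither listed nor needed, are in the scene too. What is shaped like the dock but orange, red or yellow is not meant.

How it is judged (in metres and radians):
On the way, in this order (a step that is already met when the one before it is completed fails the run):
1. the loaded cassette's keeper bar is swung well clear (beyond 0.8 rad) with the cassette still in its dock (value of joint keeper above 0.8 rad and z of cassette_grip in the frame of dock below 0.065 m), for 0.1 s.
2. with both catches pinched the cassette is lifted clear of its dock (value of joint each of cassette_catch_l, cassette_catch_r above 0.003 m and z of cassette_grip in the frame of dock above 0.1 m and contact force between cassette and dock below 0.1 N and contact force between cassette and the fingers above 1 N), for 0.2 s.
At the end, for the whole second after the job is handed in: Loaded cassette in the fingers, both catches beyond 3 mm, level to 0.2 rad, at rest, centre within 35 mm of the plate's, underside 30 to 120 mm above it, touching no dock or plate; its keeper beyond 0.8 rad; spare cassette (10 mm), its keeper (0.3 rad), vial, forceps (30 mm) unmoved (value of joint each of cassette_catch_l, cassette_catch_r above 0.003 m and contact force between cassette and the fingers above 1 N and horizontal distance between cassette_grip and plate below 0.035 m and z of cassette_grip in the frame of plate between 0.118 and 0.208 m and angle between cassette_grip's own z axis and vertical below 0.2 rad and linear speed of cassette below 0.03 m/s and contact force between cassette and plate below 0.1 N and contact force between cassette and dock below 0.1 N and contact force between cassette and spare_dock below 0.1 N and value of joint keeper above 0.8 rad and distance of spare_grip from where it was at the start of the episode below 0.01 m and value of joint spare_keeper below 0.3 rad and distance of each of vial_mid, forceps_mid from where it was at the start of the episode below 0.03 m); the arm keeps its last pose, push and grip.
It fails at once if the empty cassette or its keeper bar is disturbed (distance of spare_grip from where it was at the start of the episode above 0.015 m or value of joint spare_keeper above 0.4 rad).
It fails at once if the vial or the forceps are knocked away (distance of any of vial_mid, forceps_mid from where it was at the start of the episode above 0.04 m).
It also fails if it takes over 58 s, if anything falls off the work surface, if the arm or the gripper's body presses on something with over 40 N, if the wrist force passes 120 N, or if a joint passes its speed limit or range.

## Working session

There is one attempt and no reset: what is moved stays moved. The work goes in short steps, Python scripts to look and compute and a tool call to move; the robot and the scene stay as the last step left them, time stands still between calls to the robot, and variables do not carry over. Pictures are saved under pics/ and viewed, at most 10 in all, crops included, and the job is handed in when it is done.

Besides the shell and the picture viewer there is one more tool, called by a JSON object that holds its "fn" and its "kwargs", one argument or row to a line. move_arm: Moves the arm, as the interface text tells. Its arguments: {"type":"object","properties":{"steps":{"type":"array"},"force":{"type":"number"}},"required":["steps"]}

```bash
mkdir -p pics; cat > h.py <<'E'
import numpy as np, cv2
from plant import bot
def grab(n):
    p,d=bot.read_camera(n); np.savez(f'{n}.npz',p=p,d=d); return p,d
def ray(n,u,v):
    i=bot.camera_info(n);K=np.array(i['intrinsics']);T=np.array(i['T'])
    r=np.linalg.inv(K)@[u,v,1]; r=T[:3,:3]@[r[0],-r[1],-r[2]]
    return T[:3,3],r
def onz(n,u,v,z):
    o,r=ray(n,u,v); return o+r*(z-o[2])/r[2]
def pt(n,u,v,d):
    o,r=ray(n,u,v); return o+r*d
E
python3 - <<'E'
from h import *
for n in('top','side'):
    p,d=grab(n); cv2.imwrite(f'pics/{n}0.png',p[:,:,::-1]); i=bot.camera_info(n); print(i)
E
```

```text
{'intrinsics': array([[471.5740638 ,   0.        , 278.10259699],
       [  0.        , 471.5740638 , 212.21685194],
       [  0.        ,   0.        ,   1.        ]]), 'T': array([[ 7.65267508e-02,  9.76579835e-01, -2.01085759e-01,
         1.88544945e+02],
       [-9.97067522e-01,  7.49776812e-02, -1.53200616e-02,
        -5.45662591e+01],
       [ 1.15680663e-04,  2.01668474e-01,  9.79453834e-01,
         1.11478217e+03],
       [ 0.00000000e+00,  0.00000000e+00,  0.00000000e+00,
         1.00000000e+00]])}
{'intrinsics': array([[456.55145599,   0.        , 273.10421889],
       [  0.        , 456.55145599, 206.35596853],
       [  0.        ,   0.        ,   1.        ]]), 'T': array([[-8.83246132e-01,  3.16488496e-01, -3.45993211e-01,
         4.38468395e+01],
       [-4.68906308e-01, -5.98928984e-01,  6.49161726e-01,
         6.64693258e+02],
       [-1.77314448e-03,  7.35607983e-01,  6.77405161e-01,
         8.20054031e+02],
       [ 0.00000000e+00,  0.00000000e+00,  0.00000000e+00,
         1.00000000e+00]])}
```

View pics/top0.png

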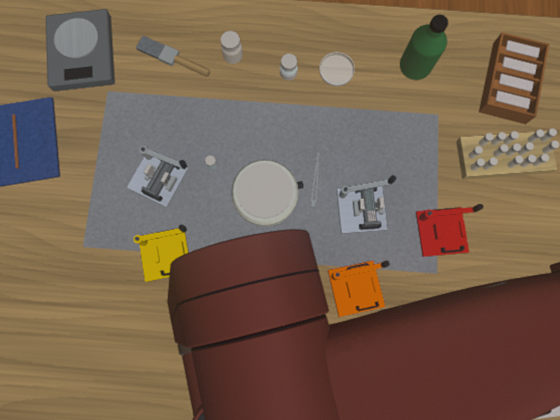

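View pics/side0.png

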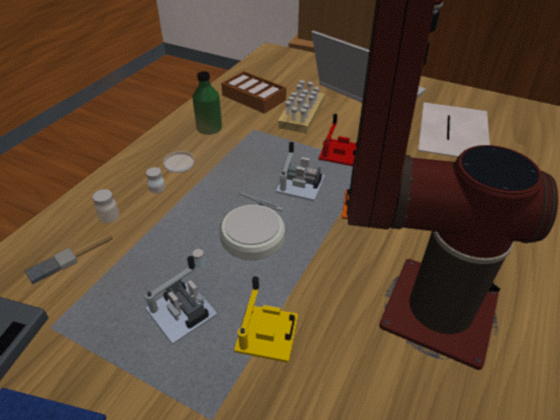

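The candidates are dock A at top (158,177) / side (180,302), dock B at top (363,207) / side (302,178), plus the yellow, orange and red docks, which are excluded. The plate is at top (265,192), the vial at (210,160) and the forceps at (316,180). Next I'll check A against B in one crop.

```bash
python3 - <<'E'
from h import *
t=np.load('top.npz');s=np.load('side.npz')
def c(p,u,v,w=40): return cv2.resize(p[v-w:v+w,u-w:u+w,::-1],(390,290*390//390 if 0 else 290),interpolation=cv2.INTER_CUBIC)
a=np.vstack([np.hstack([c(t['p'],160,175),c(t['p'],365,205)]),np.hstack([c(s['p'],180,300),c(s['p'],302,175)])])
cv2.imwrite('pics/crop.png',a)
for n,q,l in(('top',t,[(265,192),(158,177),(363,207),(183,165),(143,150),(391,180),(345,190),(210,160),(316,180)]),('side',s,[(253,225),(180,302),(302,178),(192,262),(152,299)])):
    for u,v in l: print(n,u,v,pt(n,u,v,np.median(q['d'][v-1:v+2,u-1:u+2])).round())
E
```

```text
top 265 192 [454.  -4.  44.]
top 158 177 [478. 258.  18.]
top 363 207 [ 430. -229.   69.]
top 183 165 [491. 185.  89.]
top 143 150 [528. 288.  66.]
top 391 180 [ 493. -287.   86.]
top 345 190 [ 467. -187.   66.]
top 210 160 [523. 134.  41.]
top 316 180 [ 504. -123.    3.]
side 253 225 [452.   2.  44.]
side 180 302 [474. 264.  42.]
side 302 178 [ 430. -229.   32.]
side 192 262 [490. 191.  83.]
side 152 299 [521. 292.  57.]
```

View pics/crop.png

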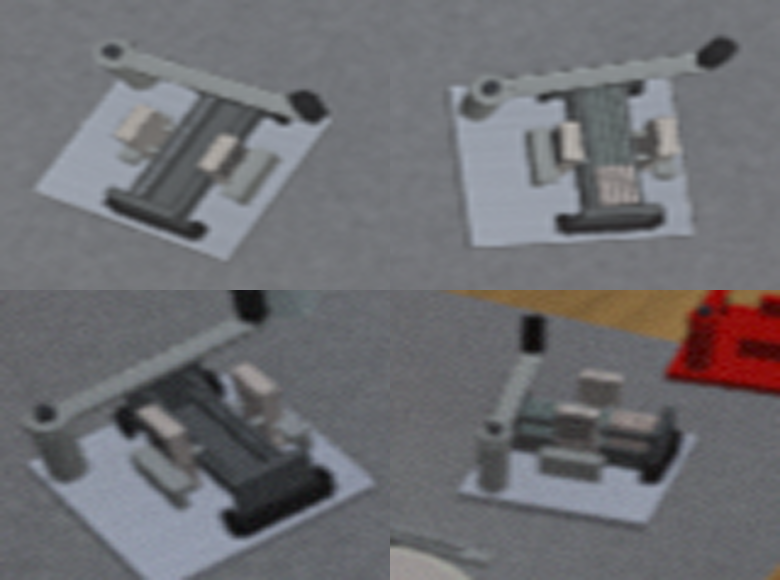

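The right dock, B, holds the loaded cassette: white slide ends show at top (370,211). Dock A's cassette is empty. Next I'll measure B's base, pads and peg, and the current tool axes.

```bash
python3 - <<'E'
from h import *
for n,(u0,u1,v0,v1) in(('top',(325,405,165,240)),('side',(265,332,135,205))):
    q=np.load(n+'.npz');p=q['p'].astype(int);d=q['d']
    H,W=d.shape;U,V=np.meshgrid(np.arange(W),np.arange(H))
    o,_=ray(n,0,0); i=bot.camera_info(n);K=np.linalg.inv(i['intrinsics']);R=np.array(i['T'])[:3,:3]
    c=np.stack([U,V,np.ones_like(U)],-1)@K.T*[1,-1,-1]@R.T; X=o+c*d[...,None]
    box=(U>=u0)&(U<u1)&(V>=v0)&(V<v1)
    base=box&(p[...,2]-p[...,0]>12)&(abs(X[...,2]-10)<6)
    r=cv2.minAreaRect(X[base][:,:2].astype(np.float32)); print(n,'base',r, base.sum())
    warm=box&(p[...,0]-p[...,2]>4)&(p[...,0]>125)
    k,l,st,ce=cv2.connectedComponentsWithStats(warm.astype(np.uint8))
    for j in range(1,k):
        if st[j,4]>8: print('warm',ce[j].round(1),st[j,4],np.median(X[l==j],0).round(1),np.percentile(X[l==j][:,2],[5,95]).round())
    dark=box&(p.sum(-1)<130)&(X[...,2]>66)
    print('peg px',dark.sum(),np.median(X[dark],0).round(1),np.percentile(X[dark][:,2],[5,95]).round(), 'top face',X[dark&(X[...,2]>86)].mean(0).round(1))
    Y=X[box&(X[...,2]>50)&(X[...,2]<66)&(p.max(-1)-p.min(-1)<22)&(p.min(-1)>80)]; 
    print('bar', cv2.fitLine(Y[:,:2].astype(np.float32),cv2.DIST_HUBER,0,.01,.01).ravel(),len(Y))
    w=X[(abs(X[...,2]-45)<4)&(abs(X[...,0]-454)<110)&(abs(X[...,1])<95)]
    print('plate',cv2.minEnclosingCircle(w[:,:2].astype(np.float32)),len(w))
s=bot.get_state(); print(s['tool_pos'],np.round(s['eef_rot'],3),s['time_s'],s['opening'])
E
```

```text
top base ((438.1249084472656, -236.06919860839844), (106.8004379272461, 108.90892791748047), 7.943123817443848) 905
warm [361.7 203.3] 37 [ 439.  -226.5   68.2] [66. 72.]
warm [381.4 202.5] 37 [ 444.9 -270.2   67.5] [64. 71.]
warm [371.2 215.7] 69 [ 415.8 -252.    46.6] [41. 51.]
peg px 13 [ 494.2 -285.6   78.6] [73. 91.] top face [ 497.6 -284.6   91.2]
bar [ 2.5154752e-01 -9.6784496e-01  4.7905005e+02 -2.3537021e+02] 352
plate ((457.049560546875, -1.8046280145645142), 75.32860565185547) 2672
side base ((437.50531005859375, -234.34255981445312), (111.90770721435547, 106.92035675048828), 10.243753433227539) 394
warm [285.1 136.1] 13 [ 585.2 -432.8   -1.4] [-3.  0.]
warm [297.4 137. ] 45 [ 546.1 -448.3   -2.8] [-5. -0.]
warm [315.7 140.2] 242 [ 487.2 -451.4   -1.7] [-5. 57.]
warm [329.8 151.4] 56 [ 420.  -403.6    8.1] [ 5. 12.]
warm [320.5 155. ] 11 [ 438.9 -376.6    9.8] [ 5. 13.]
warm [304.4 158.2] 9 [ 443.4 -270.2   66.1] [65. 67.]
warm [311.4 170.4] 26 [ 414.5 -255.2   46.3] [44. 49.]
peg px 30 [ 493.8 -285.9   79. ] [67. 90.] top face [ 495.2 -287.8   89.2]
bar [ 2.4859065e-01 -9.6860862e-01  4.7510178e+02 -2.2951955e+02] 163
plate ((454.4085693359375, 0.947063148021698), 73.70411682128906) 1684
[ 265.91588555 -564.98289692  230.278187  ] [[ 0.905  0.426 -0.001]
 [ 0.426 -0.905  0.002]
 [ 0.    -0.002 -1.   ]] 0.1 1.00199221590427
```

{"fn": "move_arm", "kwargs": {
  "steps": [
    [26.6, -15.7, 10, 17.2, -1],
    [26.6, -15.7, 10, 17.2, -1],
    [26.6, -15.7, 10, 17.2, -1],
    [26.6, -15.7, 10, 17.2, -1],
    [26.6, -15.7, 10, 17.2, -1],
    [26.6, -15.7, 10, 17.2, -1],
    [26.6, -15.7, 10, 17.2, -1],
    [26.6, -15.7, 10, 17.2, -1]
  ]
}}

```text
time_s: 0.77
tool_pos: [440.5, -307.2, 129.9]
eef_rot: [[0.99, 0.14, -0.001], [0.14, -0.99, 0.002], [-0.001, -0.002, -1.0]]
contact_force: [0.3, -0.3, -0.2]
opening: 0.002
finger_force: 0.0
```

{"fn": "move_arm", "kwargs": {
  "steps": [
    [1.6, -0.4, 3, 0, -1],
    [1.6, -0.4, 6.2, 0, -1],
    [1.6, -0.4, 6.2, 0, -1],
    [2.7, -0.8, 6.2, 0, -1],
    [3.4, -1.2, 6.2, 0, -1]
  ]
}}

```text
time_s: 1.18
tool_pos: [472.8, -294.1, 70.4]
eef_rot: [[0.99, 0.138, 0.001], [0.138, -0.99, -0.0], [0.001, 0.0, -1.0]]
contact_force: [1.0, -0.7, 0.3]
opening: -0.0
finger_force: 0.0
```

```bash
python3 - <<'E'
from h import *
a=[]
for n,(u,v) in(('top',(375,195)),('side',(298,165))):
    p,d=grab(n); a.append(cv2.resize(p[v-50:v+50,u-50:u+50,::-1],(390,390),interpolation=cv2.INTER_CUBIC))
cv2.imwrite('pics/c2.png',np.hstack(a))
s=bot.get_state(); print(s['tool_pos'],s['contact_force'])
E
```

```text
[ 473.99097021 -294.2997282    71.58171144] [ 0.42493642 -0.69641214  0.26921991]
```

View pics/c2.png

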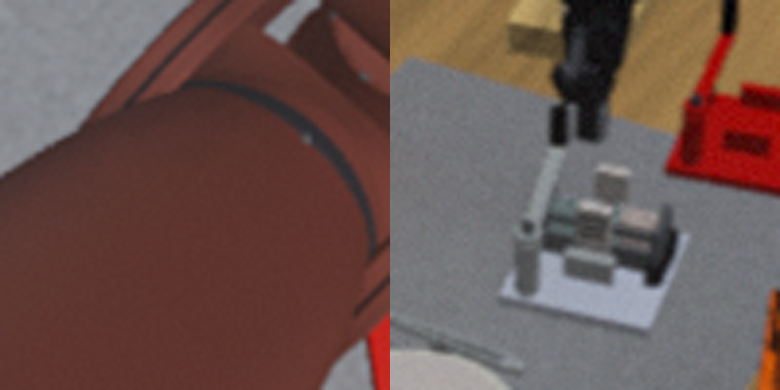

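The side view, crop right half at (585,130), shows the fingertips just behind the peg at (560,125). Next I'll sweep the peg along its arc.

{"fn": "move_arm", "kwargs": {
  "steps": [
    [1.7, -0.1, 0, 0, -1],
    [3.5, -0.3, 0, 0, -1],
    [4.9, -0.7, 0, 0, -1],
    [6.1, -1.3, 0, 0, -1],
    [7.3, -2.0, 0, 0, -1],
    [8.4, -2.9, 0, 0, -1],
    [9.3, -3.9, 0, 0, -1],
    [10.2, -4.9, 0, 0, -1]
  ]
}}

```text
time_s: 1.95
tool_pos: [565.4, -229.0, 68.9]
eef_rot: [[0.99, 0.14, -0.003], [0.14, -0.99, 0.001], [-0.003, -0.002, -1.0]]
contact_force: [-2.5, 0.9, -0.4]
opening: 0.001
finger_force: 0.8
```

{"fn": "move_arm", "kwargs": {
  "steps": [
    [0.5, -0.9, 0, 0, -1],
    [0.8, -1.7, 0, 0, -1],
    [0.8, -1.7, 0, 0, -1],
    [0.8, -1.0, -3, 0, -1],
    [0.8, -1.0, -7, 0, -1]
  ]
}}

```text
time_s: 2.37
tool_pos: [569.6, -218.8, 135.4]
eef_rot: [[0.99, 0.139, -0.008], [0.139, -0.99, 0.004], [-0.007, -0.005, -1.0]]
contact_force: [1.2, -0.8, 0.1]
opening: -0.0
finger_force: 0.0
```

```bash
python3 - <<'E'
from h import *
p,d=grab('top');q,e=grab('side')
u,v=302,165
cv2.imwrite('pics/c3.png',np.hstack([cv2.resize(p[130:250,310:430,::-1],(390,390)),cv2.resize(q[v-50:v+50,u-50:u+50,::-1],(390,390),interpolation=cv2.INTER_CUBIC)]))
s=bot.get_state(); print(s['tool_pos'],s['contact_force'])
E
```

```text
[ 576.89360697 -222.42896711  147.04500955] [ 0.43098053 -0.44639223  0.82779846]
```

View pics/c3.png

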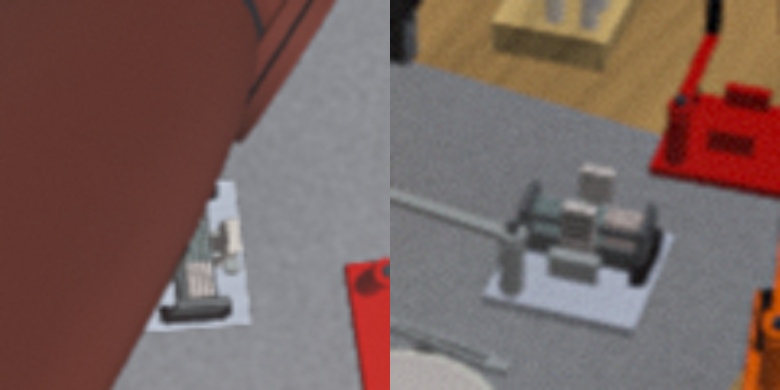

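The side view shows the keeper bar now swung away, pointing left and away from the cassette. I'll refine the cassette position from the +y pad's outer face, at crop right half (578,225).

```bash
python3 - <<'E'
from h import *
n='side';q=np.load(n+'.npz');p=q['p'].astype(int);d=q['d']
H,W=d.shape;U,V=np.meshgrid(np.arange(W),np.arange(H))
o,_=ray(n,0,0); i=bot.camera_info(n);K=np.linalg.inv(i['intrinsics']);R=np.array(i['T'])[:3,:3]
X=o+(np.stack([U,V,np.ones_like(U)],-1)@K.T*[1,-1,-1]@R.T)*d[...,None]
w=(p[...,0]-p[...,2]>3)&(p[...,0]>90)&(U>285)&(U<325)&(V>150)&(V<190)&(X[...,2]>36)
k,l,st,ce=cv2.connectedComponentsWithStats(w.astype(np.uint8))
for j in range(1,k):
    if st[j,4]<6: continue
    Y=X[l==j]; print(ce[j].round(1),st[j,4],np.median(Y,0).round(1),Y.min(0).round(),Y.max(0).round())
    f=Y[(Y[:,2]<63)]
    if len(f)>8: print(' face',len(f),f.mean(0).round(1),cv2.fitLine(f[:,:2].astype(np.float32),cv2.DIST_HUBER,0,.01,.01).ravel())
s=bot.get_state();print(s['tool_pos'])
E
```

```text
[305.1 159.2] 21 [ 441.4 -267.6   65.3] [ 429. -277.   58.] [ 454. -263.   69.]
[300.  168.4] 16 [ 435.6 -224.8   65.3] [ 427. -231.   62.] [ 445. -220.   68.]
[311.4 171. ] 43 [ 413.7 -250.8   46.3] [ 401. -261.   43.] [ 426. -242.   51.]
 face 43 [ 413.2 -251.4   46.4] [   0.8759316    0.4824353  412.39072   -250.16444  ]
[ 576.89360697 -222.42896711  147.04500955]
```

{"fn": "move_arm", "kwargs": {
  "steps": [
    [-6, 2, 0, 0, 0.7],
    [-13.3, 1.1, 0, 0, 0.7],
    [-13.3, 1.1, 0, 0, 0.7],
    [-13.3, 1.1, 0, 0, 0.7],
    [-13.3, 1.1, 0, 0, 0.7],
    [-13.3, 1.1, 0, 0, 0.7],
    [-13.3, 1.1, 0, 0, 0.7]
  ]
}}

```text
time_s: 3.05
tool_pos: [443.9, -249.9, 140.2]
eef_rot: [[0.99, 0.139, 0.002], [0.139, -0.99, -0.001], [0.002, 0.002, -1.0]]
contact_force: [-0.5, 0.2, -0.8]
opening: 0.85
finger_force: 0.0
```

{"fn": "move_arm", "kwargs": {
  "steps": [
    [-0.15, -0.1, 3, 0, 0.7],
    [-0.15, -0.1, 6, 0, 0.7],
    [-0.15, -0.1, 8, 0, 0.7],
    [-0.15, -0.1, 9.5, 0, 0.7],
    [-0.15, -0.1, 10.6, 0, 0.7],
    [-0.15, -0.1, 10.6, 0, 0.7],
    [-0.15, -0.1, 10.6, 0, 0.7]
  ]
}}

```text
time_s: 3.63
tool_pos: [441.5, -248.3, 33.1]
eef_rot: [[0.99, 0.14, -0.0], [0.14, -0.99, 0.0], [-0.0, -0.0, -1.0]]
contact_force: [-0.6, 0.2, -0.3]
opening: 0.858
finger_force: 0.0
```

```bash
python3 - <<'E'
from h import *
p,d=grab('top');q,e=grab('side')
u,v=302,165
cv2.imwrite('pics/c4.png',np.hstack([cv2.resize(p[130:250,310:430,::-1],(390,390)),cv2.resize(q[v-50:v+50,u-50:u+50,::-1],(390,390),interpolation=cv2.INTER_CUBIC)]))
s=bot.get_state(); print(s['tool_pos'],s['contact_force'],s['opening'])
E
```

```text
[ 442.13459394 -249.08458747   34.44865108] [ 0.50289026 -0.01546674 -0.29248848] 0.8502932733786669
```

View pics/c4.png

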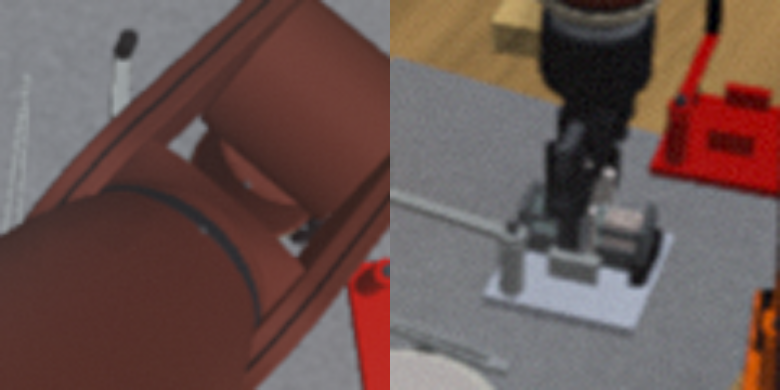

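The finger straddles the +y pad about 3 mm towards +x: finger at crop (568,200), ledge at (574,265). I'll shift it back and pinch.

{"fn": "move_arm", "kwargs": {
  "steps": [
    [-0.25, 0, 0, 0, 0.7],
    [-0.25, 0, 0, 0, -1],
    [-0.25, 0, 0, 0, -1],
    [-0.25, 0, 0, 0, -1],
    [-0.25, 0, 0, 0, -1],
    [-0.25, 0, 0, 0, -1],
    [-0.25, 0, 0, 0, -1],
    [-0.25, 0, 0, 0, -1]
  ],
  "force": 45
}}

```text
time_s: 4.4
tool_pos: [439.0, -249.5, 35.6]
eef_rot: [[0.99, 0.139, 0.001], [0.139, -0.99, -0.001], [0.001, 0.001, -1.0]]
contact_force: [-4.8, 2.1, 15.0]
opening: 0.471
finger_force: 45.0
```

{"fn": "move_arm", "kwargs": {
  "steps": [
    [0, 0, -0.4, 0, -1],
    [0, 0, -0.8, 0, -1],
    [0, 0, -1.2, 0, -1],
    [0, 0, -1.2, 0, -1]
  ]
}}

```text
time_s: 4.73
tool_pos: [438.7, -249.1, 46.1]
eef_rot: [[0.99, 0.139, 0.001], [0.139, -0.99, -0.001], [0.001, 0.001, -1.0]]
contact_force: [-0.2, -0.0, -1.2]
opening: 0.465
finger_force: 46.7
```

```bash
python3 - <<'E'
from h import *
q,e=grab('side')
u,v=302,165
cv2.imwrite('pics/c5.png',cv2.resize(q[v-50:v+50,u-50:u+50,::-1],(560,560),interpolation=cv2.INTER_CUBIC))
s=bot.get_state(); print(s['tool_pos'],s['contact_force'],s['opening'],s['finger_force'],s['moment'])
E
```

```text
[ 438.58129363 -249.00278199   45.65373791] [-0.37837448 -0.77018912 -0.75865503] 0.4618327012552041 46.705700755119324 [0.04161236 0.0016273  0.01593537]
```

View pics/c5.png

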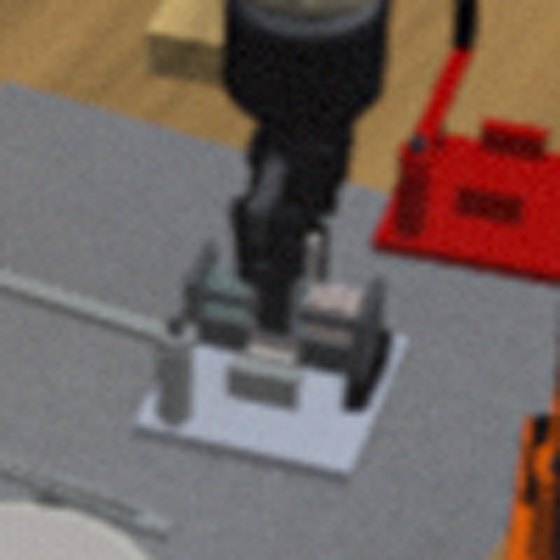

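The cassette came free cleanly, with only its weight felt. I'll lift it fully.

{"fn": "move_arm", "kwargs": {
  "steps": [
    [0, 0, -2, 0, -1],
    [0, 0, -4, 0, -1],
    [0, 0, -6.5, 0, -1],
    [0, 0, -9, 0, -1],
    [0, 0, -9.6, 0, -1],
    [0, 0, -9.6, 0, -1],
    [0, 0, -9.6, 0, -1],
    [0, 0, -9.6, 0, -1]
  ]
}}

```text
time_s: 5.45
tool_pos: [437.3, -248.0, 139.2]
eef_rot: [[0.99, 0.139, -0.003], [0.139, -0.99, 0.002], [-0.002, -0.002, -1.0]]
contact_force: [0.7, 0.6, -1.4]
opening: 0.463
finger_force: 51.5
```

```bash
python3 - <<'E'
from h import *
from h import bot
# plate centre: top image of the start, fit an ellipse to the bright disc, ray at z=45
import os
cv2_p=cv2.imread('pics/top0.png').astype(int)
B,G,R=cv2_p[...,0],cv2_p[...,1],cv2_p[...,2]
m=((R>140)&(R-B<40)).astype(np.uint8); m[:,:220]=0;m[:,305:]=0;m[:150]=0;m[230:]=0
c=max(cv2.findContours(m,0,2)[0],key=cv2.contourArea); e=cv2.fitEllipse(cv2.convexHull(c)); print(e,onz('top',*e[0],45).round())
s=bot.get_state();print(s['tool_pos'],s['contact_force'],s['finger_force'],s['opening'])
E
```

```text
((265.0627136230469, 192.30783081054688), (63.274112701416016, 64.67990112304688), 130.76695251464844) [453.  -4.  45.]
[ 437.30353585 -247.96319431  139.19721567] [ 0.6803699   0.62579001 -1.36396828] 51.50562286376953 0.463463881758169
```

{"fn": "move_arm", "kwargs": {
  "steps": [
    [0.4, -2, 0, 0, -1],
    [1, -5, 0, 0, -1],
    [1.6, -8, 0, 0, -1],
    [2.3, -11, 0, 0, -1],
    [2.9, -14, 0, 0, -1],
    [3.5, -17, 0, 0, -1],
    [4.2, -20, 0, 0, -1],
    [4.8, -22.5, 0, 0, -1]
  ]
}}

```text
time_s: 6.12
tool_pos: [453.1, -17.1, 139.2]
eef_rot: [[0.99, 0.139, -0.003], [0.139, -0.99, 0.001], [-0.003, -0.002, -1.0]]
contact_force: [0.7, 0.8, -1.3]
opening: 0.459
finger_force: 51.5
```

{"fn": "move_arm", "kwargs": {
  "steps": [
    [0.2, -1.0, 0, 0, -1],
    [0.2, -1.6, 0, 0, -1],
    [0.2, -1.6, 0, 0, -1],
    [0.2, -1.6, 0, 0, -1],
    [0.2, -1.6, 0, 0, -1],
    [0.2, -1.6, 0, 0, -1],
    [0.2, -1.6, 0, 0, -1],
    [0.2, -1.6, 0, 0, -1]
  ]
}}

```text
time_s: 6.78
tool_pos: [454.4, -3.9, 141.3]
eef_rot: [[0.99, 0.138, 0.0], [0.138, -0.99, -0.0], [0.0, 0.0, -1.0]]
contact_force: [-0.4, 0.6, -1.9]
opening: 0.465
finger_force: 51.5
```

```bash
python3 - <<'E'
from h import *
q,e=grab('side'); cv2.imwrite('pics/s6.png',q[:,:,::-1])
s=bot.get_state();print(s['tool_pos'],s['contact_force'],s['finger_force'],s['opening'],np.abs(s['dq']).max())
E
```

```text
[454.42163146  -3.76754441 141.34483181] [-0.02527889  0.51456012 -1.26385399] 51.490598917007446 0.46112029661688303 0.007732117142152422
```

View pics/s6.png

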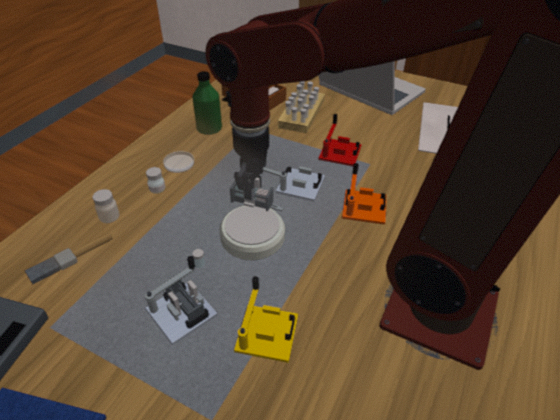

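The cassette hangs level over the plate, cassette at (252,190) and plate at (253,230). Its dock at (302,180) is empty, and the spare, vial and forceps are undisturbed.

```bash
python3 -c "
from plant import bot
print(bot.hand_in())"
```

```text
the job is handed in; nothing more can be done
None
```

The job is handed in: the loaded cassette was held pinched and level over the middle of the light plate, its underside about 7 cm above it, with its keeper swung aside and the spare cassette, vial and forceps apparently undisturbed; the interface returned no verdict.

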